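# Make up two kits in the equipment store

## Task

Make up the two kits. In the middle of the blue tray build a neat stack: the silver power supply flat at the bottom, the plain brown carton on it and the white carton on top, each centred on the one below with their long sides in line. In the middle of the yellow tray set the green bin, and stand the relay upright in the middle of the bin; leave the red-banded carton, the tape roll and the tester where they lie, and let go of everything.

Things in the scene. Friction and masses are not known exactly. Their poses are not given: they have to be found in the camera images.
- blue_tray: Blue shallow open tray fixed to the bench, 130 (x) x 150 (y) x 12 mm high, walls 4 mm, floor 4 mm thick. Origin: centre of its underside, on the bench; z up. Place for the stack. It and the yellow tray lie one on the left, one on the right of the working area. Other fixed equipment, up to 130 mm high, stands only beyond x = 0.78 m and beyond 0.5 m to either side.
- yellow_tray: Yellow shallow open tray fixed to the bench, same size as the blue one: 130 (x) x 150 (y) x 12 mm high, walls 4 mm, floor 4 mm thick. Origin: centre of its underside, on the bench; z up. Place for the green bin.
- power_supply: Silver metal power supply with dark vent slots and a green terminal strip on top; 95 (x) x 62 (y) x 34 mm high, about 0.36 kg, lying flat with its vents up. Origin: centre of its underside; z up. Grasp it across its 62 mm width.
- brown_carton: Closed brown cardboard carton with a pale tape strip and a small white label on top, no red; 84 (x) x 60 (y) x 42 mm high, about 0.2 kg. Origin: centre of its underside; z up. Stiff enough to grasp across its 60 mm width.
- white_carton: Closed white carton with a blue band near one end; 72 (x) x 56 (y) x 34 mm high, about 0.12 kg. Origin: centre of its underside; z up. Grasp it across its 56 mm width.
- green_bin: Small green open-topped parts bin, empty, 84 (x) x 64 (y) x 28 mm high, walls and floor 4 mm (inside 76 x 56 mm), about 0.08 kg, stiff. Origin: centre of its underside; z up. Can be grasped from outside across its 64 mm width.
- relay: Black relay block with an orange square and steel screws on top, standing upright; 48 (x) x 34 (y) x 55 mm high, about 0.14 kg. Origin: centre of its underside; z up. Grasp it across its 34 mm width; held near the top, the fingers stay above the bin's rim.
- red_band_carton: Brown carton with a broad red band round it, 80 (x) x 58 (y) x 40 mm high: not part of the job. Origin: centre of its underside; z up. 
- tape_roll: Roll of tan packing tape lying flat, 90 mm across, 72 mm hole, 40 mm high: not part of the job. Origin: centre of its underside.
- tester: Orange hand-held tester with a dark screen and black dial, 94 (x) x 52 (y) x 28 mm high: not part of the job. Origin: centre of its underside; z up. 
Mind the look-alikes: they are no part of the job. Several things have the shape of the green_bin; the one meant has the colours described above.

How it is judged:
By the outcome, as a careful person would: the job done as asked, in the order asked, and still so for the second after the job is handed in, with the robot touching nothing.
It also fails if it takes over 125 s, if anything falls off the work surface, if the arm or the gripper's body presses on something with over 40 N, if the wrist force passes 120 N, or if a joint passes its speed limit or range.

## Robot

A 7-joint arm with a two-finger parallel gripper is mounted at the origin on the work surface. World frame = base frame: x ahead of the robot, y to its left, z up, the work surface at z = 0. Lengths are in mm, angles in rad, forces in N, time in s.
With the tool pointing down it reaches from about 400 to 900 mm from the base axis. Payload 5.6 kg.
Tool frame: the origin (TCP) lies midway between the tips of the shut fingers; the grasp point (between the pads) lies 19 mm behind it; x points along the fingers, y is the direction in which the jaws open and shut, and the axes are right-handed (so a half turn about x gives the same grasp; the last joint's range is limited). The gripper opens to 92 mm and grips with 3 to 60 N. Pads are 20 mm wide; open, the fingers measure 128 mm over their backs; the gripper's body (75 mm by 189 mm) begins 69 mm behind the grasp point.
Start: joints at [1.083, 0.468, -0.012, 1.603, 0.006, 1.071, -0.056], TCP at [279.642, -586.779, 214.592] pointing down, gripper open.
Joint ranges: [-2.53, 2.53], [-0.31, 2.02], [-1.57, 1.55], [0.28, 2.44], [-1.29, 4.43], [0.15, 1.84], [-2.92, 2.92]. Speed limits (rad/s): [2.57, 2.57, 3.14, 3.14, 3.14, 3.14, 3.14].

## Interface

Orientations are given as a rotation vector (axis times angle).
In Python, from cell import robot, grip, kin, viewer gives the robot as it stands. Calls block until the motion is done:
- robot.movep(position, orientation): joint-space move of the TCP to a pose.
- robot.servo_line(position, feed=150, rotation=None): straight line of the TCP; rotation=None keeps the orientation; feed is the mean speed in mm/s.
- robot.goto_joints(angles): joint-space move.
- grip(opening, newtons=None): opening from 0.0 (shut) to 1.0 (fully open); newtons is the grip in N (None keeps the last); returns when the fingers have stopped.
- robot.hold(seconds).
- kin.ik(position, orientation): joint angles nearest the present ones, or None.
- robot.observe(): the state.
- viewer.read_camera(name): name is "scene" or "side" or "wrist"; returns the picture (384x512x3 uint8, red, green, blue); there is no depth.
- viewer.camera_info(name): a dict with "camera_matrix" (3x3 intrinsics, pixels), "R" (3x3) and "t" (3): a world point X has camera coordinates R X + t. Camera axes: x right, y down, z forward; pixel columns grow to the right and rows downward; lengths in mm; the calibration is good to about 2 mm. A picture is of the moment at which its call begins: read the wrist's pose just before it. camera_info takes no time and is no camera call; for the wrist camera it gives the pose at the moment of the call.
A pose or a line that the arm cannot do raises robot.IKError and nothing moves.
- robot.job_done(): hands the job in, once; it reports no verdict.
Trained networks look in the newest picture that a camera, given by its name, has taken for a name from the list of things; names that differ only in an ending like _2 or _b are one class to them, and where a whole thing is asked for, a point or a joint stands for the part that bears it (a point fixed in the world has none). Each returns a list of dicts, best first, with "confidence" (0 to 1); they miss things now and then, are a little off and sometimes report something else, mostly with a low value. They report only what shows in the picture. A call takes as long as a camera call. They do not tell look-alikes from the thing itself.
- viewer.silhouettes(name, camera): "mask" (384x512 bool, what is visible of it).
- viewer.pinpoint(name, camera): "at" ([x, y, z] in mm, in the coordinates of the camera as it stood for that picture, good to about 4 mm: a listed point, or the origin of a listed thing).
The state is a dict: "t": time; "joints": joint angles; "joint_velocities": joint speeds; "joint_torque": joint torques, N m; "tcp_pos": TCP position; "tcp_rot": TCP orientation; "contact_force": force on the tool from outside, world axes, zero at the start; "wrist_torque": the same for the moment, N m; "grip_width": opening from 0.0 (shut) to 1.0 (fully open).
Only numpy, scipy, OpenCV 4.12 (cv2) and the standard library are available. Lean on these libraries where they do the work, as an engineer would, in place of code of your own. Each camera call takes 0.05 s, during which the arm holds its last target.

## Working session

There is one attempt and no reset: what is moved stays moved. The work goes in short steps, each a Python script; the robot and the scene stay as the last script left them, time stands still between calls to the robot, and variables do not carry over. Pictures are saved under pics/ and viewed, and the job is handed in when it is done.

```bash
ls; mkdir -p pics; python3 - <<'E'
from cell import robot, grip, kin, viewer
import cv2, numpy as np
for n in ["scene","side"]:
    im=viewer.read_camera(n); cv2.imwrite(f"pics/{n}0.png",cv2.resize(im[:,:,::-1],(768,576),interpolation=cv2.INTER_CUBIC))
    c=viewer.camera_info(n); R=np.array(c["R"]);print(n,c["camera_matrix"],(-R.T@np.array(c["t"])),R[2])
o=robot.observe();print(o["t"],o["tcp_pos"],o["tcp_rot"])
E
```

```text
pics
scene [[439.38033371   0.         259.57655918]
 [  0.         439.38033371 194.56453823]
 [  0.           0.           1.        ]] [1130.34161669  513.20944511  582.32715208] [-0.6150911  -0.5649266  -0.55001898]
side [[402.39862389   0.         254.62965384]
 [  0.         402.39862389 193.13910815]
 [  0.           0.           1.        ]] [ 87.89204597 655.75803642 722.33913114] [ 0.41631689 -0.66302286 -0.62215829]
0.1 [ 279.40873887 -586.31364558  213.74406605] [ 1.97503436  0.44823794 -1.97594418]
```

View pics/scene0.png

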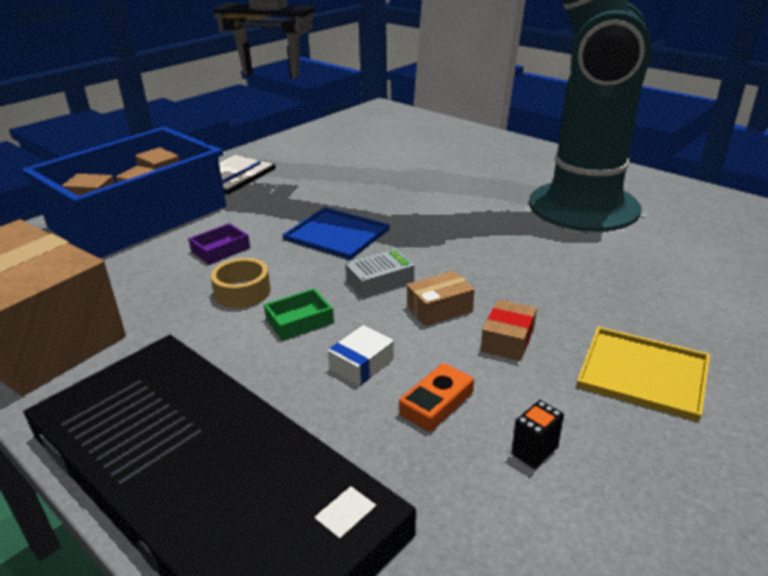

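View pics/side0.png

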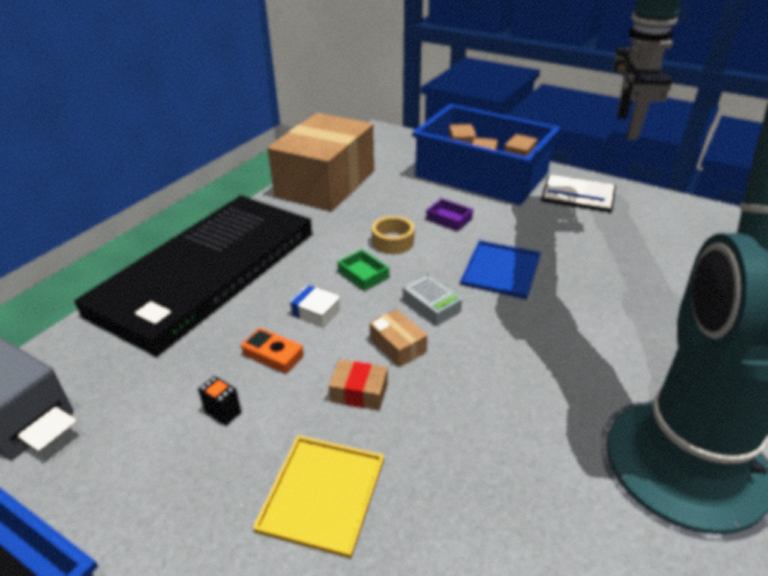

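Look-alikes (in the 768-px scene picture): green bin (298,313) vs purple bin (219,242). Plain brown carton with white label (440,297) vs red-banded carton (510,328), and the big background carton at (50,300), which is off the area. White carton (361,354), power supply (380,270), relay (538,433). The trays are blue (336,232) and yellow (645,370), and the big blue crate is separate. Next step is locating these.

```bash
cat > h.py <<'E'
from cell import robot, grip, kin, viewer
import cv2, numpy as np
from scipy.optimize import minimize
from scipy.spatial.transform import Rotation as Rn
DIM=dict(power_supply=(95,62,34),brown_carton=(84,60,42),white_carton=(72,56,34),green_bin=(84,64,28),relay=(48,34,55),blue_tray=(130,150,12),yellow_tray=(130,150,12),red_band_carton=(80,58,40),tester=(94,52,28),tape_roll=(90,90,40))
NAMES=list(DIM)
def info(c):
    i=viewer.camera_info(c); return np.array(i["camera_matrix"]),np.array(i["R"]),np.array(i["t"])
def proj(I,X):
    K,R,t=I; p=(R@np.asarray(X,float).T).T+t; p=p@K.T; return p[:,:2]/p[:,2:]
def box(p,d,z0=0):
    x,y,a=p; c,s=np.cos(a),np.sin(a)
    return np.array([[x+c*u*d[0]/2-s*v*d[1]/2,y+s*u*d[0]/2+c*v*d[1]/2,z0+w*d[2]] for u in(-1,1) for v in(-1,1) for w in(0,1)])
def render(I,p,d,z0=0,S=4):
    q=proj(I,box(p,d,z0)); h=cv2.convexHull(((q+.5)*16*S-8).astype(np.int32))
    m=np.zeros((384*S,512*S),np.uint8); cv2.fillConvexPoly(m,h,1,shift=4)
    return cv2.resize(m.astype(np.float32),(512,384),interpolation=cv2.INTER_AREA)
def fit(p0,d,views,z0=0,yaws=None):
    # views: list of (I,mask)
    def cost(p):
        c=0
        for I,m in views:
            r=render(I,p,d,z0); c+=1-np.minimum(r,m).sum()/np.maximum(r,m).sum()
        return c/len(views)
    best=None
    for a in (np.arange(0,np.pi,np.pi/8) if yaws is None else yaws):
        r=minimize(cost,[p0[0],p0[1],a],method="Nelder-Mead",options=dict(initial_simplex=np.array([[0,0,0],[8,0,0],[0,8,0],[0,0,.2]])+[p0[0],p0[1],a],xatol=.05,fatol=1e-4,maxiter=120))
        if best is None or r.fun<best.fun: best=r
    return best.x,best.fun
def masks(n,c): return viewer.silhouettes(n,c)
E
python3 - <<'E'
from h import *
import pickle
out={}
I={}
for c in ["scene","side"]:
    viewer.read_camera(c); I[c]=info(c)
    for n in NAMES:
        pp=viewer.pinpoint(n,c); mm=masks(n,c)
        out[n,c]=(pp,mm)
        K,R,t=I[c]
        print(n,c,[(np.round(R.T@(np.array(q["at"])-t)).tolist(),round(q["confidence"],2)) for q in pp],[(int(m["mask"].sum()),round(m["confidence"],2),np.round(np.argwhere(m["mask"]).mean(0)[::-1]*1.5).tolist()) for m in mm])
pickle.dump((out,I),open("d.pkl","wb"))
print(robot.observe()["t"])
E
```

```text
power_supply scene [([471.0, -115.0, 1.0], 0.89)] []
brown_carton scene [([466.0, 7.0, -1.0], 0.91)] [(1206, 0.65, [439.0, 298.0])]
white_carton scene [([642.0, 6.0, 1.0], 0.93)] [(1136, 0.76, [360.0, 354.0])]
green_bin scene [([626.0, -134.0, -5.0], 0.57), ([575.0, -409.0, 2.0], 0.57)] [(1043, 0.77, [298.0, 313.0]), (689, 0.76, [219.0, 243.0])]
relay scene [([622.0, 271.0, 6.0], 0.96)] [(1070, 0.56, [537.0, 433.0])]
blue_tray scene [([405.0, -288.0, 5.0], 0.97)] [(1516, 0.91, [336.0, 233.0]), (1227, 0.23, [439.0, 297.0])]
yellow_tray scene [([409.0, 308.0, 5.0], 0.85), ([634.0, 132.0, 5.0], 0.37)] [(3690, 0.58, [645.0, 373.0])]
red_band_carton scene [([462.0, 130.0, 4.0], 0.57)] [(1149, 0.86, [508.0, 329.0])]
tester scene [([634.0, 133.0, 4.0], 0.84)] [(1378, 0.76, [435.0, 397.0])]
tape_roll scene [([637.0, -262.0, 3.0], 0.68)] [(1067, 0.89, [240.0, 282.0]), (1046, 0.23, [380.0, 272.0])]
power_supply side [([467.0, -117.0, 3.0], 0.65)] [(864, 0.91, [432.0, 300.0]), (1115, 0.16, [358.0, 385.0])]
brown_carton side [([468.0, 6.0, 5.0], 0.78)] [(1015, 0.59, [397.0, 337.0])]
white_carton side [([641.0, 13.0, -1.0], 0.87), ([631.0, 135.0, 7.0], 0.58), ([398.0, -285.0, 2.0], 0.16)] [(661, 0.68, [314.0, 306.0])]
green_bin side [([575.0, -408.0, 3.0], 0.72), ([627.0, -136.0, 1.0], 0.71)] [(492, 0.97, [449.0, 214.0]), (592, 0.8, [362.0, 270.0])]
relay side [([622.0, 267.0, -0.0], 0.84)] [(663, 0.79, [219.0, 400.0]), (4562, 0.28, [321.0, 496.0])]
blue_tray side [([399.0, -287.0, 2.0], 0.83)] [(1451, 0.89, [500.0, 269.0])]
yellow_tray side [([403.0, 309.0, 5.0], 0.79), ([634.0, 137.0, 6.0], 0.68)] [(4602, 0.72, [321.0, 497.0])]
red_band_carton side [([461.0, 133.0, 0.0], 0.96)] [(1044, 0.67, [358.0, 384.0])]
tester side [([633.0, 136.0, 3.0], 0.86)] [(800, 0.59, [271.0, 350.0])]
tape_roll side [([636.0, -259.0, -2.0], 0.74)] [(595, 0.8, [392.0, 236.0]), (1013, 0.51, [357.0, 385.0])]
2.2
```

```bash
python3 - <<'E'
from h import *
import pickle
out,I=pickle.load(open("d.pkl","rb"))
C=dict(power_supply=(469,-116),brown_carton=(467,6),white_carton=(641,9),green_bin=(626,-135),relay=(622,269),blue_tray=(402,-287),yellow_tray=(406,308),red_band_carton=(461,131),tester=(633,135))
for n,p0 in C.items():
    for cs in (["scene"],["side"],["scene","side"]):
        v=[]
        for c in cs:
            q=proj(I[c],[[*p0,DIM[n][2]/2]])[0]
            k=[m["mask"] for m in out[n,c][1] if np.hypot(*(np.argwhere(m["mask"]).mean(0)[::-1]-q))<15]
            if k: v.append((I[c],k[0].astype(np.float32)))
        if len(v)<len(cs): continue
        ys=[0] if "tray" in n else None
        x,f=fit(p0,DIM[n],v,yaws=ys); print(n,cs,np.round(x,2),round(f,3))
# wrist camera mount
o=robot.observe(); K,R,t=info("wrist"); T=Rn.from_rotvec(o["tcp_rot"]).as_matrix()
print("tool axes\n",T.round(3),"\ncam in tool",(T.T@(-R.T@t-o["tcp_pos"])).round(1),"\n",(R@T).round(3),K)
E
```

```text
power_supply ['side'] [ 467.04 -118.17    2.81] 0.045
brown_carton ['scene'] [464.34   4.23   2.79] 0.039
brown_carton ['side'] [ 4.6768e+02  4.8800e+00 -3.9000e-01] 0.037
brown_carton ['scene', 'side'] [466.49   5.27   2.77] 0.052
white_carton ['scene'] [637.86   5.22   3.19] 0.051
white_carton ['side'] [ 6.4079e+02  8.0600e+00 -2.0000e-02] 0.058
white_carton ['scene', 'side'] [6.4012e+02 7.5800e+00 2.0000e-02] 0.072
green_bin ['scene'] [ 625.96 -136.67    2.84] 0.045
green_bin ['side'] [ 629.37 -133.93    2.8 ] 0.079
green_bin ['scene', 'side'] [ 6.2783e+02 -1.3502e+02 -3.2000e-01] 0.076
relay ['scene'] [617.97 269.33   3.12] 0.065
relay ['side'] [622.55 269.87   3.08] 0.04
relay ['scene', 'side'] [621.45 269.95   3.09] 0.07
blue_tray ['scene'] [ 3.9897e+02 -2.8997e+02  1.9000e-01] 0.033
blue_tray ['side'] [ 4.0125e+02 -2.8795e+02  1.8000e-01] 0.036
blue_tray ['scene', 'side'] [ 4.0020e+02 -2.8864e+02  1.9000e-01] 0.041
yellow_tray ['scene'] [4.0562e+02 3.0535e+02 2.8000e-01] 0.02
yellow_tray ['side'] [4.0783e+02 3.0589e+02 2.7000e-01] 0.021
yellow_tray ['scene', 'side'] [4.0677e+02 3.0574e+02 2.8000e-01] 0.027
red_band_carton ['scene'] [461.84 127.93   3.47] 0.033
red_band_carton ['side'] [465.32 127.78   3.48] 0.061
red_band_carton ['scene', 'side'] [463.8  128.81   3.46] 0.06
tester ['scene'] [6.3159e+02 1.3301e+02 6.0000e-02] 0.086
tester ['side'] [636.74 134.77   0.  ] 0.096
tester ['scene', 'side'] [634.32 133.62   3.21] 0.101
tool axes
 [[-0.     0.43  -0.903]
 [ 0.    -0.903 -0.43 ]
 [-1.    -0.     0.   ]] 
cam in tool [-170.    -0.6  -75.3] 
 [[ 0.001  1.     0.001]
 [-0.262 -0.001  0.965]
 [ 0.965 -0.001  0.262]] [[277.38492684   0.         259.32511022]
 [  0.         277.38492684 196.38389127]
 [  0.           0.           1.        ]]
```

```bash
cat >> h.py <<'E'
P=dict(power_supply=(467,-118,-.33),brown_carton=(466.5,5.3,-.37),white_carton=(640,7.6,.02),green_bin=(627.8,-135,-.32),relay=(621.5,270,-.05),blue_tray=(400.2,-288.6,.19),yellow_tray=(406.8,305.7,.28))
def ori(a):
    y=np.array([np.sin(a),-np.cos(a),0]); x=np.array([0,0,-1.]); return Rn.from_matrix(np.array([x,y,np.cross(x,y)]).T).as_rotvec()
ZV=200
def vpose(p):
    x,y,a=p; return np.array([x+25*np.cos(a),y+25*np.sin(a),ZV])
def look(n,p,z0=0,tag=None,move=True,name=None):
    if move: robot.movep(vpose(p),ori(p[2])); robot.hold(.3)
    I=info("wrist"); im=viewer.read_camera("wrist"); tag=tag or n
    r=None
    for k in range(4):
        q=proj(I,[[p[0],p[1],z0+DIM[n][2]/2]])[0]
        for m in masks(n,"wrist"):
            if np.hypot(*(np.argwhere(m["mask"]).mean(0)[::-1]-q))<40 and m["confidence"]>.3: r=m["mask"].astype(np.float32);break
        if r is not None: break
        viewer.read_camera("wrist")
    ov=im[:,:,::-1].copy(); x=None
    if r is not None:
        x,f=fit(p,DIM[n],[(I,r)],z0,yaws=[p[2]]); print(n,"fit",x.round(2),"IoU",round(1-f,3))
        h=cv2.convexHull(proj(I,box(x,DIM[n],z0)).astype(np.float32)).astype(int); cv2.polylines(ov,[h],True,(0,0,255),1)
        c,_=cv2.findContours(r.astype(np.uint8),0,2); cv2.drawContours(ov,c,-1,(0,255,255),1)
    else: print(n,"no mask")
    cv2.imwrite(f"pics/w_{tag}.png",ov); print("t",robot.observe()["t"]); return x
E
python3 - <<'E'
from h import *
for n,p in P.items():
    print(n,*[None if (q:=kin.ik(v,ori(p[2]))) is None else np.round(q,2).tolist() for v in (vpose(p),[p[0],p[1],10])])
x=look("blue_tray",P["blue_tray"])
x=look("power_supply",P["power_supply"])
E
```

```text
power_supply [0.32, 0.25, -0.15, 1.96, 0.05, 0.94, -1.76] [0.21, 0.52, -0.04, 2.13, 0.04, 0.49, -1.76]
brown_carton [0.23, 0.24, -0.34, 1.98, 0.1, 0.93, -2.09] [0.03, 0.51, -0.14, 2.16, 0.15, 0.48, -2.16]
white_carton [0.12, 0.53, -0.26, 1.56, 0.14, 1.07, -1.72] [0.03, 0.71, -0.13, 1.74, 0.14, 0.7, -1.72]
green_bin [0.21, 0.51, -0.07, 1.57, 0.04, 1.06, -1.75] [0.16, 0.71, -0.0, 1.74, 0.0, 0.7, -1.73]
relay [-0.06, 0.65, -0.59, 1.45, 0.38, 1.16, -2.33] [-0.24, 0.78, -0.32, 1.62, 0.32, 0.79, -2.32]
blue_tray [0.6, 0.26, -0.09, 1.95, 0.03, 0.94, -0.88] [0.6, 0.54, -0.05, 2.1, 0.06, 0.5, -0.87]
yellow_tray [0.15, 0.54, -1.1, 1.86, 0.54, 1.08, -2.45] [-0.23, 0.65, -0.59, 2.04, 0.6, 0.63, -2.53]
blue_tray fit [ 4.0091e+02 -2.8742e+02  1.9000e-01] IoU 0.983
t 3.8667
power_supply fit [ 4.6739e+02 -1.1642e+02 -3.4000e-01] IoU 0.969
t 5.1
```

```bash
python3 -c "
import cv2,numpy as np
cv2.imwrite('pics/v1.png',cv2.resize(np.hstack([cv2.imread('pics/w_blue_tray.png')[60:,100:420],cv2.imread('pics/w_power_supply.png')[60:,100:420]]),(800,405)))"
```

```text
(no output)
```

View pics/v1.png

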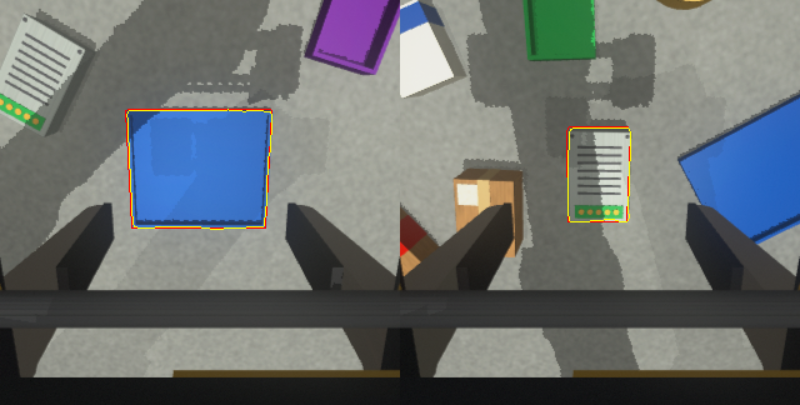

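The crops show both outlines hugging the tray and the PSU (vents, green strip) between the open fingers, so the measurements hold. Next I pick the PSU and place it.

```bash
cat >> h.py <<'E'
def st(msg):
    o=robot.observe(); print(msg,"t",round(o["t"],2),"tcp",np.round(o["tcp_pos"],1),"w",round(o["grip_width"]*92,1),"F",np.round(o["contact_force"],1))
def pick(p,w,tz,N,zs=200,lift=200):
    grip(min(1,(w+22)/92),N)
    robot.movep([p[0],p[1],max(tz+60,90)],ori(p[2])); robot.hold(.15)
    robot.servo_line([p[0],p[1],tz],feed=100); robot.hold(.2)
    grip(0.0,N); robot.hold(.2); st("gripped")
    robot.servo_line([p[0],p[1],lift],feed=150); robot.hold(.15); st("lifted")
def place(p,tz,w,lift,clear=16):
    robot.movep([p[0],p[1],lift],ori(p[2])); robot.hold(.3)
    robot.servo_line([p[0],p[1],tz+25],feed=120)
    robot.servo_line([p[0],p[1],tz],feed=30); robot.hold(.3); st("down")
    grip((w+clear)/92); robot.hold(.3); st("open")
    robot.servo_line([p[0],p[1],lift],feed=150); st("up")
E
python3 - <<'E'
from h import *
T=(400.9,-287.4,.19)
pick((467.4,-116.4,-.34),62,6,40,lift=150)
place(T,6+4+.7,62,150)
x=look("power_supply",T,z0=4,tag="psu_placed")
E
```

```text
gripped t 7.95 tcp [ 467.4 -116.7    6.1] w 61.9 F [-1.  -2.3  4.6]
lifted t 9.21 tcp [ 466.8 -116.2  149. ] w 62.0 F [ 0.6 -0.7 -2.1]
down t 12.77 tcp [ 401.  -287.4   10.8] w 61.7 F [ 0.5  0.3 -1.9]
open t 13.5 tcp [ 400.9 -287.4   10.7] w 77.9 F [ 0.3  0.5 -0.3]
up t 14.57 tcp [ 400.3 -287.1  149.3] w 78.1 F [-0.4  0.4  0.4]
power_supply fit [ 4.0162e+02 -2.8596e+02  1.9000e-01] IoU 0.97
t 15.3083
```

View pics/w_psu_placed.png

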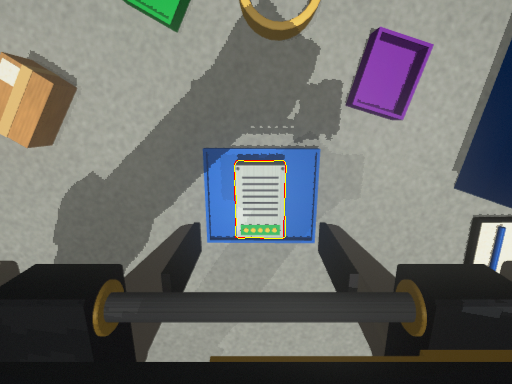

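The PSU sits centred in the tray (view pixels 235–286 × 160–238, tray 204–319 × 148–243) and is aligned with it. Next is the brown carton.

```bash
python3 - <<'E'
from h import *
T=(401.1,-287.2,.19)
x=look("brown_carton",P["brown_carton"])
if x is not None and np.hypot(x[0]-466.5,x[1]-5.3)<10:
    pick(x,60,12,25,lift=160)
    place(T,4+34+12+.7,60,165)
    x=look("brown_carton",T,z0=38,tag="brown_placed")
E
python3 -c "
import cv2,numpy as np
cv2.imwrite('pics/v2.png',cv2.resize(np.hstack([cv2.imread('pics/w_brown_carton.png')[60:,100:420],cv2.imread('pics/w_brown_placed.png')[60:,100:420]]),(800,405)))"
```

```text
brown_carton fit [ 4.6669e+02  6.2200e+00 -3.7000e-01] IoU 0.975
t 16.8167
gripped t 19.56 tcp [466.7   6.1  12.1] w 59.9 F [-0.3 -1.1  4.1]
lifted t 20.84 tcp [466.1   6.2 159.1] w 60.1 F [-0.9  0.1 -2.4]
down t 24.47 tcp [ 401.2 -287.3   50.8] w 60.2 F [ 0.6  0.8 -1.9]
open t 25.2 tcp [ 401.1 -287.2   50.7] w 75.7 F [-0.7 -0.8 -0.4]
up t 26.11 tcp [ 400.6 -286.9  164.3] w 76.5 F [-0.6  0.  -0.8]
brown_carton fit [ 4.0138e+02 -2.8609e+02  1.9000e-01] IoU 0.979
t 26.8
```

View pics/v2.png

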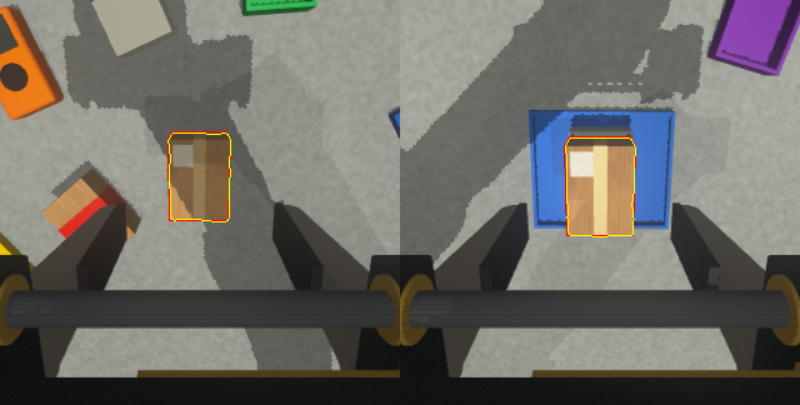

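The brown carton is centred on the PSU: its fit of (401.4, −286.1) compares with the PSU's (401.6, −286.0). Next is the white carton.

```bash
python3 - <<'E'
from h import *
T=(401.1,-287.2,.19)
x=look("white_carton",P["white_carton"])
if x is not None and np.hypot(x[0]-640,x[1]-7.6)<10:
    pick(x,56,8,20,lift=200)
    place(T,4+34+42+8+.7,56,210)
    x=look("white_carton",T,z0=80,tag="white_placed")
    for c in ("scene","side"): cv2.imwrite(f"pics/{c}1.png",viewer.read_camera(c)[:,:,::-1])
E
python3 -c "
import cv2,numpy as np
a=cv2.imread('pics/w_white_placed.png')[60:,100:420]
b=cv2.imread('pics/scene1.png')[90:252,130:330];c=cv2.imread('pics/side1.png')[90:252,240:440]
r=np.hstack([cv2.resize(b,(400,324)),cv2.resize(c,(400,324))])
cv2.imwrite('pics/v3.png',np.vstack([np.hstack([cv2.resize(a,(270,273)),cv2.resize(cv2.imread('pics/w_white_carton.png'),(530,273))]),r]))"
```

```text
white_carton fit [6.4079e+02 8.1100e+00 3.0000e-02] IoU 0.976
t 28.6083
gripped t 31.35 tcp [640.9   8.    8.2] w 56.1 F [-0.6 -0.2  1.7]
lifted t 32.93 tcp [640.3   8.1 199. ] w 56.0 F [ 0.4 -0.5 -1.1]
down t 36.88 tcp [ 401.2 -287.2   88.8] w 56.3 F [ 0.3 -0.5 -0.6]
open t 37.62 tcp [ 401.1 -287.2   88.7] w 72.1 F [ 0.3  0.9 -0.1]
up t 38.58 tcp [ 400.5 -286.9  209.2] w 71.8 F [-0.3  0.4 -0.6]
white_carton fit [ 4.0111e+02 -2.8615e+02  2.0000e-01] IoU 0.981
t 39.225
```

View pics/v3.png

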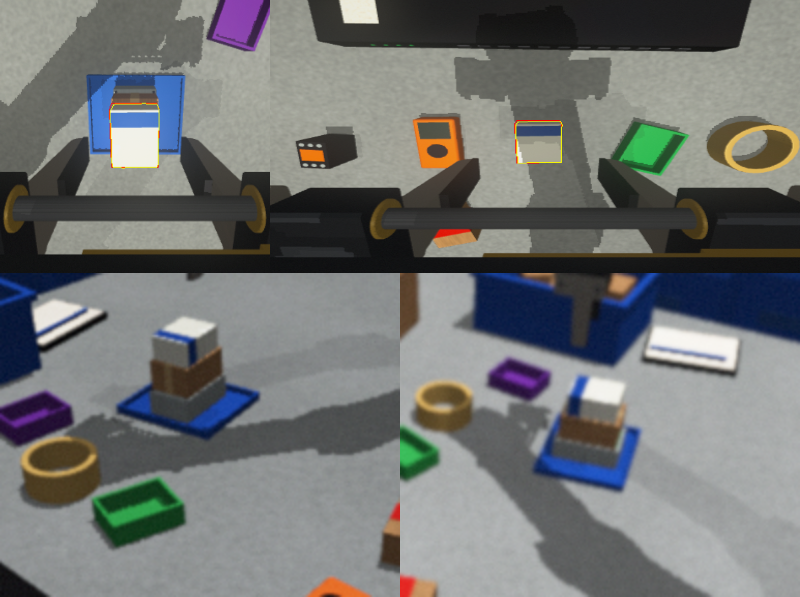

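The stack is neat in all three views: the white carton's fit is (401.1, −286.2, 0.20), in line with the layers below. Next is the green bin (scene pixel (298,313), green, not the purple one).

```bash
python3 - <<'E'
from h import *
T=look("yellow_tray",P["yellow_tray"])
x=look("green_bin",P["green_bin"])
if x is not None and T is not None and np.hypot(x[0]-628,x[1]+135)<10:
    pick(x,64,5,15,lift=150)
    place(T,4+5+.7,64,170)
    T2=look("green_bin",T,z0=4,tag="bin_placed")
E
python3 -c "
import cv2,numpy as np
cv2.imwrite('pics/v4.png',cv2.resize(np.hstack([cv2.imread('pics/w_%s.png'%n)[60:,100:420] for n in ('yellow_tray','green_bin','bin_placed')]),(800,270)))"
```

```text
yellow_tray fit [4.0805e+02 3.0661e+02 2.8000e-01] IoU 0.991
t 41.8583
green_bin fit [ 6.2850e+02 -1.3351e+02 -3.1000e-01] IoU 0.976
t 44.0917
gripped t 47.03 tcp [ 628.5 -133.7    5.1] w 64.1 F [-2.1 -0.9  2.7]
lifted t 48.3 tcp [ 627.9 -133.4  148.8] w 64.2 F [-0.4 -0.1 -1.6]
down t 52.95 tcp [408.1 306.6   9.8] w 63.7 F [-0.1  0.5 -1.3]
open t 53.68 tcp [408.1 306.6   9.7] w 79.8 F [ 0.1 -0.6  0.4]
up t 54.9 tcp [407.7 306.1 169.2] w 79.8 F [-0.7 -0.7  0.1]
green_bin fit [4.0874e+02 3.0765e+02 2.8000e-01] IoU 0.981
t 55.5833
```

View pics/v4.png

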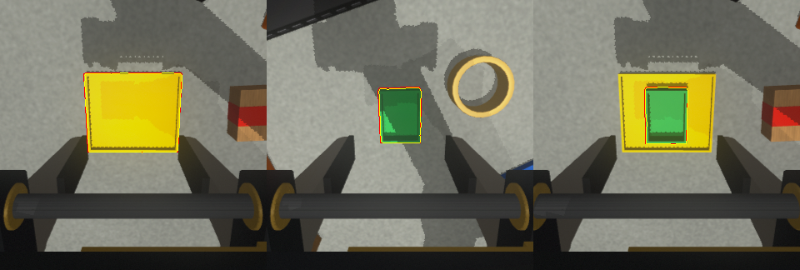

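The bin is centred in the yellow tray, within about 1.3 mm. Next is the relay, held near its top.

```bash
python3 - <<'E'
from h import *
T=(408.2,306.7,.28)
x=look("relay",P["relay"])
if x is not None and np.hypot(x[0]-621.5,x[1]-270)<10:
    pick(x,34,29,25,lift=170)
    place(T,8+29+.7,34,180)
    look("relay",T,z0=8,tag="relay_placed")
    for c in ("scene","side"): cv2.imwrite(f"pics/{c}2.png",viewer.read_camera(c)[:,:,::-1])
E
python3 -c "
import cv2,numpy as np
a=np.hstack([cv2.imread('pics/w_%s.png'%n)[60:,100:420] for n in ('relay','relay_placed')])
b=np.hstack([cv2.imread('pics/%s2.png'%n) for n in ('scene','side')])
cv2.imwrite('pics/v5.png',np.vstack([cv2.resize(a,(576,292)),cv2.resize(b,(800,300))[:,:576] if 0 else cv2.resize(b,(576,216))]))"
```

```text
relay fit [ 6.2250e+02  2.7021e+02 -6.0000e-02] IoU 0.959
t 56.8667
gripped t 59.69 tcp [622.6 270.1  29.2] w 33.7 F [-0.9 -0.9  1.9]
lifted t 60.93 tcp [622.  269.9 168.7] w 33.8 F [-0.2 -0.1 -2. ]
down t 64.52 tcp [408.3 306.7  37.8] w 34.0 F [-0.1  0.4 -1.9]
open t 65.25 tcp [408.2 306.7  37.7] w 49.9 F [ 0.1 -0.5 -0.3]
up t 66.35 tcp [407.8 306.2 179.2] w 49.9 F [ 0.2 -0.3 -0.4]
relay fit [4.0788e+02 3.0765e+02 2.6000e-01] IoU 0.945
t 67.0083
```

View pics/v5.png

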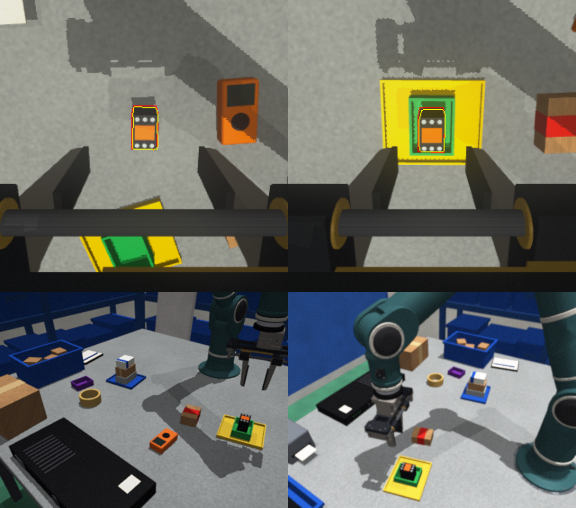

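View pics/scene2.png

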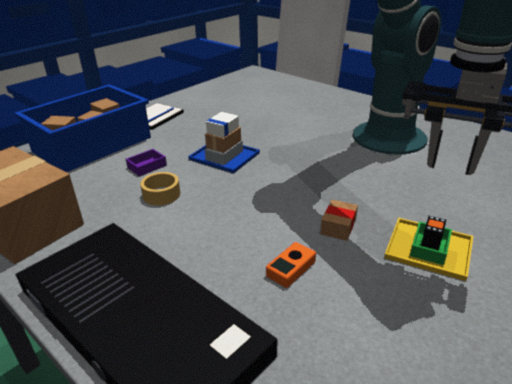

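The scene picture shows the stack whole at (224,140) and the relay upright in the bin at (434,240). The tape, tester and red-banded carton lie where they were and the gripper is clear, so I'm handing in.

```bash
python3 - <<'E'
from h import *
robot.job_done(); st("done")
E
```

```text
the job is handed in; nothing more can be done
the job is handed in; nothing more can be done
```

Both kits are made up and the job is handed in, at about 67 s of the 125 s allowed.

- **Blue tray:** the stack is power supply, brown carton, white carton. After placing, the wrist camera put the three layers within about 0.6 mm and 0.01 rad of each other. They sit about 1.5 mm from the measured tray centre.
- **Yellow tray:** the green bin is about 1.2 mm from the measured tray centre. The relay stands upright in it, measured about 0.9 mm and 0.02 rad from the bin's centre and direction.
- **Left alone:** the red-banded carton, tape roll, tester and purple look-alike bin were not touched. The gripper was open and clear of everything at hand-in.

**Disagreement between cameras:** the wrist camera read placed things about 1–1.5 mm off from where the gripper had put them. The scene and side cameras differed from each other and from the wrist camera by up to about 5 mm. I worked from the wrist camera. The errors that remain in the placing should be about 1–2 mm.

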